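# Seat the window cell's retaining ring with the pin spanner

### The arm

A 6-joint arm with a two-finger parallel gripper is mounted at the origin on a cart in front of the work surface, level with it; the furniture and walls round the work are solid. World frame = base frame: x ahead of the robot, y to its left, z up, the work surface at z = 0. Lengths are in mm, angles in rad, forces in N, time in s.
With the tool pointing down it reaches from about 275 to 750 mm from the base axis. Payload 10.2 kg.
Tool frame: the origin (TCP) lies midway between the tips of the shut fingers; the grasp point (between the pads) lies 19 mm behind it; z points along the fingers, y is the direction in which the jaws open and shut (so a half turn about z gives the same grasp; the last joint's range is limited). The gripper opens to 85 mm and grips with 20 to 120 N. Pads are 22 mm wide; open, the fingers measure 114 mm over their backs; the gripper's body (76 mm by 85 mm) begins 54 mm behind the grasp point. The pads swing forward as they close: fully open they stand 13 mm farther back than shut.
Start: joints at [1.082, 0.313, 1.498, -0, 1.331, -0.223], TCP at [137.92, 506.566, 231.294] pointing down, gripper open.
Joint ranges: [-2.94, 2.94], [-0.97, 2.17], [0.19, 2.56], [-1.23, 4.37], [0.02, 3.11], [-2.88, 2.88]. Speed limits (rad/s): [2.39, 2.39, 3.01, 3.14, 3.14, 3.14].

### API

Orientations are given as a unit quaternion [w, x, y, z].
In Python, from rig import ctrl, capture, calibration, order gives the robot as it stands.
- The arm moves only by the tool jog_arm, never from a script. Its argument "rows" is a list that holds one entry, the list of rows, each a list of 6 numbers: the shift along the tool's x, y, z as a fraction of full scale, then the turn, a rotation vector about the tool's x, y, z as a fraction of full scale. In form: [[[x, y, z, ax, ay, az], ...]]. A call has 1 to 8 rows; each row is the pose to reach, as a shift and turn from the pose commanded when the call began, along the tool's axes at that moment; what a row does not reach only later rows make up. Full scale, the value 1, is 0.15 m for a shift and pi/2 rad for a turn. A row lasts 1/12 s, in which the tool goes at most 41.7 mm and 7.16 degrees, less where a joint would pass 70% of its speed; a pose out of reach is approached as far as the arm can. A call with a number of a shift or a turn outside -1 to 1 is refused whole. A call with a gripper value outside its range is refused whole. "jaw" is the gripper command: -1 is fully open, 1 is shut, values between are in proportion, set as the call begins (left out, the last holds). The fingers move at their own pace and stop on an object; "grip_force" is the grip in N (left out, the last holds). Time passes only in rows, so rows that repeat a pose let the fingers close. It gives the time, the measured TCP pose, the force and the opening at its end, in the units of the state.
- ctrl.sense(): the state, without advancing time (a new reading comes with each control period).
- capture(name): name is "scene" or "top" or "wrist"; returns the picture (480x640x3 uint8, red, green, blue); there is no depth.
- calibration(name): a dict with "fov_y" (degrees; the focal length in pixels is half the picture's height over the tangent of half this angle, whatever the lens; pixels are square), "cx", "cy" (the principal point, pixels), "k1" (the pictures are not rectified: a ray, as slopes to the right and down, at radius r is drawn at 1 + k1 r^2 times it, then the intrinsics apply), "view" (4x4, takes a point from world to camera coordinates); the wrist camera has in their place "mount" (4x4, takes a point from camera to tool coordinates, whose origin is the TCP and whose axes are the flange's). Camera axes: x right, y down, z forward; pixel columns grow to the right and rows downward; lengths in mm; the calibration is good to about 2 mm. A picture is of the moment at which its call begins: read the wrist's pose just before it. calibration takes no time and is no camera call.
- order.finish_job(): hands the job in, once; it reports no verdict.
The state is a dict: "time_s": time; "joints": joint angles; "dq": joint speeds; "tau": joint torques, N m; "eef_pos": TCP position; "ee_rot": TCP orientation; "force": force on the tool from outside, world axes, zero at the start; "wrist_torque": the same for the moment, N m; "grip_width": opening from 0.0 (shut) to 1.0 (fully open).
Only numpy, scipy, OpenCV 4.12 (cv2) and the standard library are available. Lean on these libraries where they do the work, as an engineer would, in place of code of your own. Each camera call takes 0.05 s, during which the arm holds its last target.

### The job

The retaining ring sunk in the larger of the two round window cells is loose. Take the two-pin spanner off its rest, set its pins into the two holes of that ring with the bar down on the ring, and with the spanner turn the ring clockwise (seen from above) until it comes up against its stop. Then let go and leave the spanner standing upright in the ring.

Things in the scene. Friction and masses are not known exactly. Their poses are not given: they have to be found in the camera images.
- spanner: Loose steel spanner upright on a fixed rest: bar 78 (x) x 22 x 12 mm; grip plate on it 50 (x) x 18 mm, 12 to 70 mm above the bar's underside: pinch across y. Two 7 mm pins stick 11 mm down at x = +31, -31 mm. Origin: centre of the bar's underside, z up; same after a half turn. Starts with the origin 24 mm above the bench, between lips 6 mm high that stop it sliding along y: lift it straight up.
- ring_face (a point): Top centre of the steel ring sunk in the large cell (fixed aluminium cup 124 mm across, 50 high, bore 102). Face 42 mm above bench, 8 below rim. Two 18 mm holes through it at x = +31, -31 mm; axes turn with the ring, z up. Spanner bar down on it: spanner origin is here, pins 11 mm deep, 5.5 mm play all round. Small raised marks on ring (+y edge) and rim face each other at the stop.
- ring (a joint): Turn of that ring in rad, growing clockwise seen from above: 0 to 0.35 at the start, hard stop at 1.05. It turns stiffly (0.12 N m) and stays where left. The pins' play lets the spanner turn up to 0.18 rad either way before the ring follows, so carry the spanner about that much past the ring's stop angle.
- small_cell: The smaller cell of the same build, a bystander fixed to the bench: 84 mm across (foot 96), 38 mm high, hose ports on two sides like the large one. Its ring has smaller, closer holes (11 mm, 40 mm apart) and is already tight; the spanner does not fit it. Origin: centre of its underside, z up.
Things that resemble listed ones, but are neither listed nor needed, are in the scene too. Several things have the shape of the spanner; the one meant has the colours described above.

How it is judged (in metres and radians):
On the way, in this order (a step that is already met when the one before it is completed fails the run):
1. the spanner's pins are in the ring's two holes, bar down on the ring, before the ring has been turned (horizontal distance between spanner and ring_face below 0.012 m and z of spanner in the frame of ring_face between -0.006 and 0.006 m and angle between spanner's own z axis and vertical below 0.17 rad and value of joint ring below 0.6 rad), for 0.2 s.
2. the ring is turned clockwise to its stop with the spanner engaged (horizontal distance between spanner and ring_face below 0.012 m and z of spanner in the frame of ring_face between -0.006 and 0.006 m and angle between spanner's own z axis and vertical below 0.17 rad and value of joint ring above 0.8 rad), for 0.2 s.
At the end, for the whole second after the job is handed in: The large cell's ring is within 14 degrees of its stop (joint above 0.80 rad), and the spanner stands at rest in it: within 12 mm of the ring's centre, its bar's underside within 6 mm of the ring's face, upright within 10 degrees (all of step 2 and linear speed of spanner below 0.02 m/s and angular speed of spanner below 0.2 rad/s); the robot touches nothing.
It also fails if it takes over 48 s, if anything falls off the work surface, if the arm or the gripper's body presses on something with over 40 N, if the wrist force passes 120 N, or if a joint passes its speed limit or range.

## Working session

There is one attempt and no reset: what is moved stays moved. The work goes in short steps, Python scripts to look and compute and a tool call to move; the robot and the scene stay as the last step left them, time stands still between calls to the robot, and variables do not carry over. Pictures are saved under pics/ and viewed, and the job is handed in when it is done.

Besides the shell and the picture viewer there is one more tool, called after ">>>" by a JSON object that holds its "fn" and its "kwargs". jog_arm: Moves the arm, as the interface text tells. Shift numbers are shares of 0.15 m and turn numbers shares of pi/2 rad, none past 1 either way. Its arguments: {"type":"object","properties":{"rows":{"type":"array","items":{"type":"array","items":{"type":"array","items":{"type":"number"}}}},"jaw":{"type":"number"},"grip_force":{"type":"number"}},"required":["rows"]}

```bash
ls; mkdir -p pics
python3 - <<'E'
from rig import ctrl, capture, calibration, order
import cv2
for n in ["scene","top","wrist"]:
    s=ctrl.sense()
    im=capture(n); cv2.imwrite(f"pics/{n}0.png",im[:,:,::-1]); print(n,calibration(n))
print(s)
E
```

```text
pics
scene {'fov_y': 43.8538830657129, 'cx': 315.031671807467, 'cy': 235.30262967622454, 'k1': -0.00499603067571185, 'view': array([[-7.91704001e-01, -6.10527491e-01, -2.14699099e-02,
         5.20356596e+02],
       [-2.40321652e-01,  3.43564021e-01, -9.07859718e-01,
         1.07515792e+02],
       [ 5.61649604e-01, -7.13596487e-01, -4.18723985e-01,
         1.56017983e+03],
       [ 0.00000000e+00,  0.00000000e+00,  0.00000000e+00,
         1.00000000e+00]])}
top {'fov_y': 57.180046755202426, 'cx': 314.1071320478953, 'cy': 247.87182528079092, 'k1': -0.02967786784234153, 'view': array([[-1.68558518e-02, -9.99504253e-01, -2.65919047e-02,
         2.12915582e+02],
       [-9.93791214e-01,  1.96729759e-02, -1.09507977e-01,
         4.77569342e+02],
       [ 1.09976831e-01,  2.45809510e-02, -9.93630149e-01,
         1.22200114e+03],
       [ 0.00000000e+00,  0.00000000e+00,  0.00000000e+00,
         1.00000000e+00]])}
wrist {'fov_y': 60.29001244859948, 'cx': 325.77385697866373, 'cy': 241.67524804295257, 'k1': -0.05688776422108074, 'mount': array([[-2.96759642e-05, -9.62124157e-01, -2.7
[... 267 characters left out ...]

         1.00000000e+00]])}
{'time_s': 0.1, 'joints': array([ 1.08162693e+00,  3.13376768e-01,  1.49833725e+00, -1.60546955e-05,
        1.33097370e+00, -2.23412877e-01]), 'dq': array([ 0.00315954,  0.00065838, -0.00364324,  0.00057647, -0.00014227,
       -0.00090514]), 'tau': array([ 2.18873669e-03, -4.12896216e+01, -2.60142660e+01, -1.84574433e-04,
        3.01626038e-03, -3.66956044e-06]), 'eef_pos': array([137.80393049, 506.36815251, 230.81011919]), 'ee_rot': array([-1.83672634e-04,  1.32485663e-01,  9.91184771e-01, -5.15864745e-04]), 'force': array([-0.01724395,  1.06896063,  0.44988415]), 'wrist_torque': array([-0.01439225, -0.00184737,  0.04367545]), 'grip_width': 1.005237752648096}
```

View pics/top0.png

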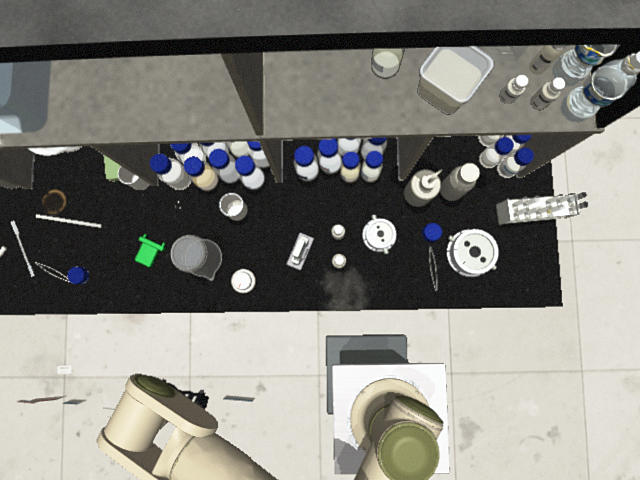

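View pics/scene0.png

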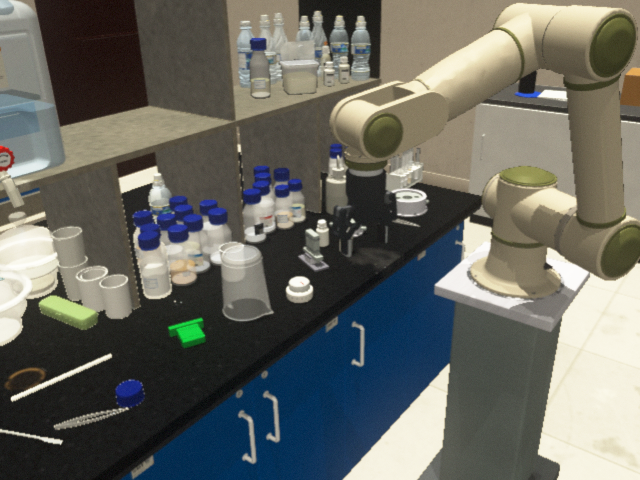

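View pics/wrist0.png

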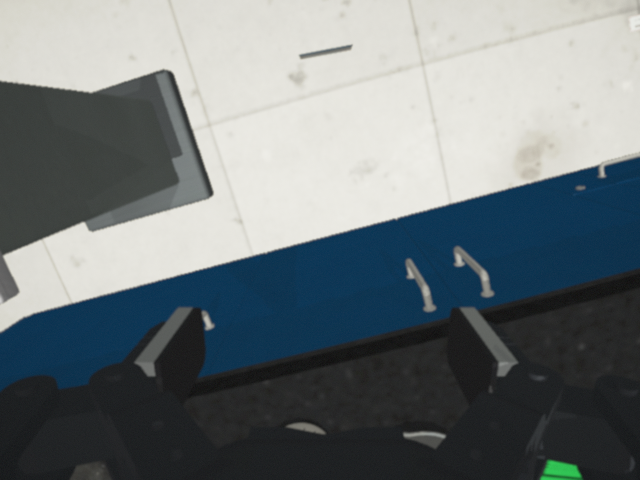

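The spanner candidates in the top view are the grey one on a rest at (299,252) and the green one at (148,250). The steel one, (299,252), fits the description. The large cell is at (472,252) and the small one at (379,234). Next I'll enlarge these to confirm.

Run:
```python
import cv2,numpy as np
t=cv2.imread("pics/top0.png"); s=cv2.imread("pics/scene0.png")
a=cv2.resize(t[225:280,265:340],(400,293),interpolation=cv2.INTER_CUBIC)
b=cv2.resize(t[220:290,430:515],(400,329),interpolation=cv2.INTER_CUBIC)[:293]
c=cv2.resize(s[215:280,280:355],(400,293),interpolation=cv2.INTER_CUBIC)
d=cv2.resize(t[220:275,110:185],(400,293),interpolation=cv2.INTER_CUBIC)
cv2.imwrite("pics/crop0.png",np.vstack([np.hstack([a,b]),np.hstack([c,d])]))
```

```text
(no output)
```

View pics/crop0.png

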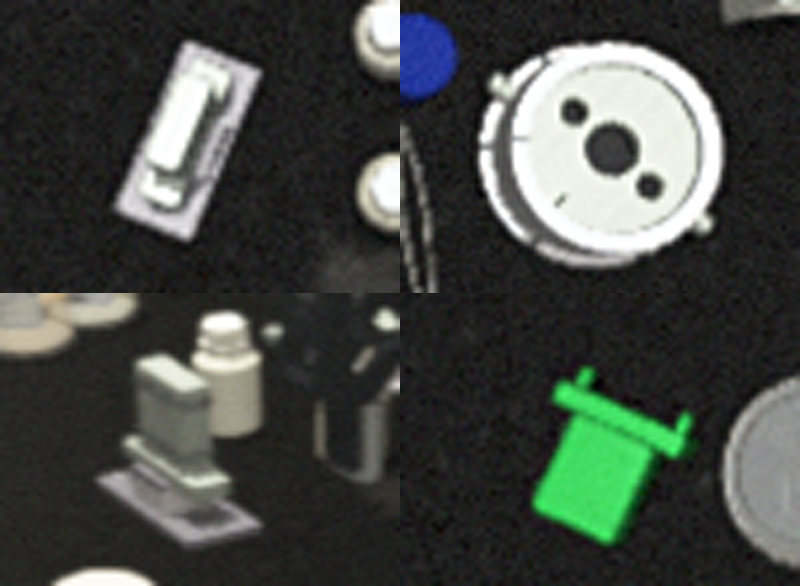

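```bash
cat > h.py <<'E'
import numpy as np, cv2
from scipy.spatial.transform import Rotation as R
from rig import ctrl, capture, calibration, order
def q2R(q): return R.from_quat([q[1],q[2],q[3],q[0]]).as_matrix()
def cam(name,s=None):
    c=calibration(name); f=240/np.tan(np.radians(c['fov_y']/2))
    if name=='wrist':
        T=np.eye(4);T[:3,:3]=q2R(s['ee_rot']);T[:3,3]=s['eef_pos']; P=T@np.array(c['mount'])
    else: P=np.linalg.inv(c['view'])
    K=np.array([[f,0,c['cx']],[0,f,c['cy']],[0,0,1.]])
    return K,np.array([c['k1'],0,0,0,0.]),P
def onplane(C,uv,z):
    K,d,P=C
    n=cv2.undistortPoints(np.array(uv,float).reshape(-1,1,2),K,d)[:,0]
    r=np.c_[n,np.ones(len(n))]@P[:3,:3].T; o=P[:3,3]
    return o+r*((z-o[2])/r[:,2])[:,None]
def proj(C,p):
    K,d,P=C; V=np.linalg.inv(P)
    return cv2.projectPoints(np.array(p,float).reshape(-1,1,3),cv2.Rodrigues(V[:3,:3])[0],V[:3,3],K,d)[0][:,0]
E
python3 - <<'E'
from h import *
C=cam('top')
def cr(x,y,x0,y0,sx): return [x0+x/sx,y0+y/sx]
a=400/75; b=400/85
top=[cr(*p,265,225,a) for p in [(185,67),(215,75),(150,160),(182,170)]]
print('plate top',onplane(C,top,94), onplane(C,top,94).mean(0))
h=[cr(x-400,y,430,220,b) for x,y in [(574,110),(649,186),(611,148),(560,200),(520,137)]]
print('holes,ctr,mark',onplane(C,h,42))
print('small',onplane(C,[[379,234]],38)); print('bottles',onplane(C,[[338,231],[339,260]],40))
E
```

```text
plate top [[502.99618693 241.01917659  94.        ]
 [498.60011164 225.8692139   94.        ]
 [456.02404296 259.32886441  94.        ]
 [450.64844047 243.22844769  94.        ]] [477.0671955  242.36142565  94.        ]
holes,ctr,mark [[ 484.14840778 -224.29415518   42.        ]
 [ 437.9755193  -266.17519872   42.        ]
 [ 461.02009599 -244.97296322   42.        ]
 [ 430.70418868 -213.10197679   42.        ]
 [ 468.64641108 -191.4045121    42.        ]]
small [[516.14286771  20.14539572  38.        ]]
bottles [[526.77526378 135.56265223  40.        ]
 [444.59628277 134.63641168  40.        ]]
```

The enlarged crop confirms it: the grey steel spanner stands on a lilac rest, and the green one lies on its side as a decoy. In the top view the large cell has holes at about (467,243) and (483,260), and the ring mark at about (464,263). I'm moving the wrist over the spanner.

>>> {"fn": "jog_arm", "kwargs": {"rows": [[[-1,-0.42,0,0,0,0],[-1,-0.42,0,0,0,0],[-1,-0.42,0,0,0,0],[-1,-0.42,0,0,0,0],[-1,-0.42,0,0,0,0],[-1,-0.42,0,0,0,0]]], "jaw": -1}}

```text
time_s: 0.65
eef_pos: [267.2, 405.4, 231.2]
ee_rot: [-0.0, 0.134, 0.991, -0.0]
force: [-1.4, -0.1, 0.2]
grip_width: 1.003
```

>>> {"fn": "jog_arm", "kwargs": {"rows": [[[-1,-0.42,0,0,0,0],[-1,-0.42,0,0,0,0],[-1,-0.42,0,0,0,0],[-1,-0.42,0,0,0,0],[-1,-0.42,0,0,0,0],[-1,-0.42,0,0,0,0]]]}}

```text
time_s: 1.15
eef_pos: [394.6, 306.1, 230.9]
ee_rot: [-0.0, 0.133, 0.991, -0.0]
force: [-0.8, 0.4, 0.3]
grip_width: 1.0
```

>>> {"fn": "jog_arm", "kwargs": {"rows": [[[-0.65,-0.27,0,0,0,0],[-0.65,-0.27,0,0,0,0],[-0.65,-0.27,0,0,0,0],[-0.65,-0.27,0,0,0,0],[-0.65,-0.27,0,0,0,0],[-0.65,-0.27,0,0,0,0]]]}}

```text
time_s: 1.65
eef_pos: [476.4, 243.1, 231.2]
ee_rot: [-0.0, 0.131, 0.991, 0.0]
force: [-0.6, 1.3, 0.6]
grip_width: 1.005
```

Run:
```python
from h import *
s=ctrl.sense(); im=capture('wrist')[:,:,::-1].copy(); cv2.imwrite('pics/w1.png',im); print(s['eef_pos'],s['ee_rot'])
```

```text
[476.44655003 243.09565919 231.24099145] [-3.45629707e-04  1.31479223e-01  9.91318859e-01  1.15660320e-04]
```

View pics/w1.png

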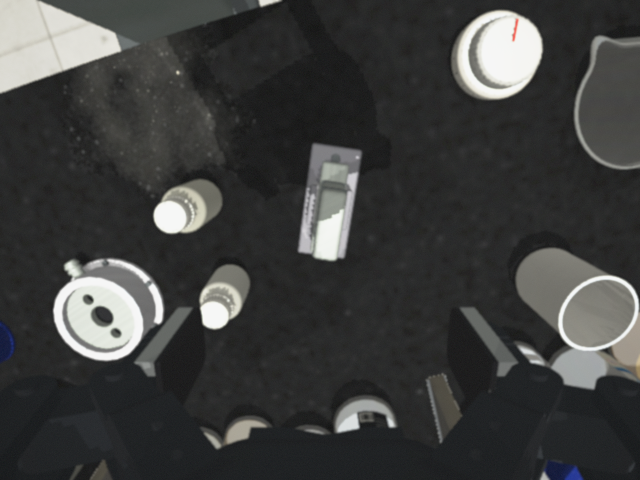

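Run:
```python
import cv2
im=cv2.imread('pics/w1.png'); cv2.imwrite('pics/w1c.png',cv2.resize(im[135:270,280:380],(444,600),interpolation=cv2.INTER_CUBIC))
```

```text
(no output)
```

View pics/w1c.png

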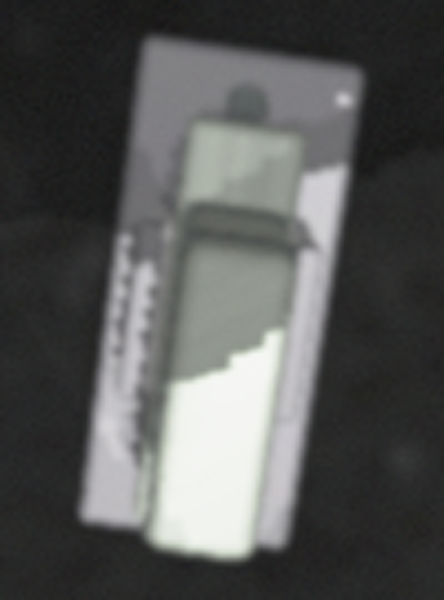

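Run:
```python
from h import *
s=dict(eef_pos=np.array([476.44655003,243.09565919,231.24099145]),ee_rot=[-3.45629707e-04,1.31479223e-01,9.91318859e-01,1.15660320e-04])
C=cam('wrist',s)
cr=lambda L:[[280+x/4.44,135+y/4.44] for x,y in L]
p=onplane(C,cr([(180,238),(294,246),(148,550),(250,558)]),94); print(p,p.mean(0)); d=p[2:].mean(0)-p[:2].mean(0); print(np.linalg.norm(d),np.degrees(np.arctan2(d[1],d[0])))
b=onplane(C,cr([(187,122),(303,130)]),36); print(b)
r=onplane(C,cr([(148,38),(362,68),(82,522),(285,548)]),0); print(r,r.mean(0)); d=r[2:].mean(0)-r[:2].mean(0);print(np.degrees(np.arctan2(d[1],d[0])))
c=p.mean(0); print('model', )
for yaw in (-20.,-21,-22):
  M=R.from_euler('z',yaw,degrees=True).as_matrix()
  print(yaw, (M.T@(p-c).T).T.round(1)[:,:2].tolist(), (M.T@(b-c).T).T.round(1)[:,:2].tolist())
q=proj(C,c+[[0,0,0]]); print(q)
```

```text
[[449.80271796 247.00557419  94.        ]
 [455.54888844 263.56739148  94.        ]
 [496.94378824 228.77701148  94.        ]
 [502.52442183 244.24423552  94.        ]] [476.20495412 245.89855317  94.        ]
50.66573463015495 -21.751576161454892
[[437.80229779 250.90378529  36.        ]
 [444.69717752 270.93719095  36.        ]]
[[422.6941013  246.66808439   0.        ]
 [439.48864971 286.42661869   0.        ]
 [516.21979521 205.99269977   0.        ]
 [533.17891111 246.38579776   0.        ]] [477.89536433 246.36830015   0.        ]
-23.32278562667682
model
-20.0 [[-25.2, -8.0], [-25.5, 9.5], [25.3, -9.0], [25.3, 7.4]] [[-37.8, -8.4], [-38.2, 12.8]]
-21 [[-25.0, -8.4], [-25.6, 9.1], [25.5, -8.6], [25.2, 7.9]] [[-37.6, -9.1], [-38.4, 12.1]]
-22 [[-24.9, -8.9], [-25.8, 8.6], [25.6, -8.1], [25.0, 8.3]] [[-37.5, -9.7], [-38.6, 11.4]]
[[329.00852522 225.45285212]]
```

The wrist view shows the spanner's plate top centred at about (329,225). That gives a spanner position of (476.3, 245.8) with yaw about -22°. Aligning and descending.

>>> {"fn": "jog_arm", "kwargs": {"rows": [[[0.005,0.018,0.2,0,0,0.078],[0.005,0.018,0.4,0,0,0.078],[0.005,0.018,0.6,0,0,0.078],[0.005,0.018,0.8,0,0,0.078],[0.005,0.018,0.8,0,0,0.078],[0.005,0.018,0.8,0,0,0.078]]]}}

```text
time_s: 2.2
eef_pos: [476.7, 245.2, 111.4]
ee_rot: [-0.001, 0.192, 0.981, -0.0]
force: [0.1, 0.4, 0.9]
grip_width: 1.001
```

>>> {"fn": "jog_arm", "kwargs": {"rows": [[[0,0,0.1,0,0,0],[0,0,0.2,0,0,0],[0,0,0.3,0,0,0],[0,0,0.4,0,0,0],[0,0,0.4,0,0,0],[0,0,0.4,0,0,0]]]}}

```text
time_s: 2.7
eef_pos: [478.3, 244.9, 53.1]
ee_rot: [0.001, 0.193, 0.981, 0.0]
force: [-0.2, 0.5, 0.3]
grip_width: 0.998
```

Run:
```python
from h import *
s=ctrl.sense(); im=capture('wrist')[:,:,::-1].copy(); cv2.imwrite('pics/w2.png',im); print(s['eef_pos'],s['ee_rot'],s['force'])
```

```text
[478.33707286 244.91708443  53.0990701 ] [9.24732232e-04 1.92640266e-01 9.81268906e-01 4.55910907e-04] [-0.22288136  0.45668523  0.3058515 ]
```

View pics/w2.png

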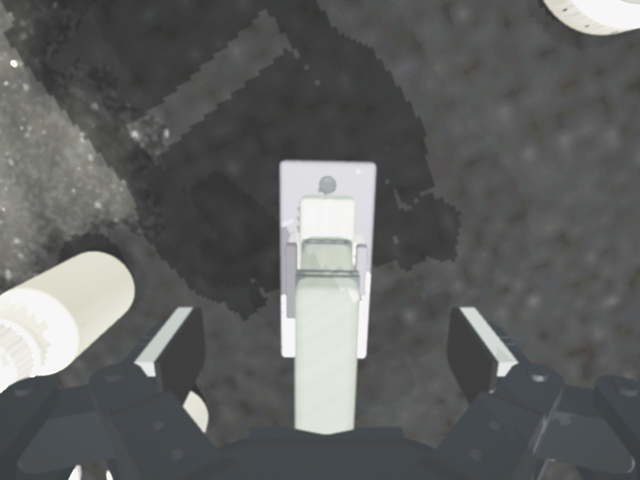

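The plate (columns 297–357, centre 327) sits midway between the fingers (about 204 and 448) and is square to them. Closing.

>>> {"fn": "jog_arm", "kwargs": {"rows": [[[0,0,0,0,0,0],[0,0,0,0,0,0],[0,0,0,0,0,0],[0,0,0,0,0,0],[0,0,0,0,0,0],[0,0,0,0,0,0],[0,0,0,0,0,0],[0,0,0,0,0,0]]], "jaw": 1, "grip_force": 70}}

```text
time_s: 3.42
eef_pos: [477.9, 244.3, 51.6]
ee_rot: [0.0, 0.193, 0.981, 0.0]
force: [-0.1, -0.6, 3.6]
grip_width: 0.203
```

>>> {"fn": "jog_arm", "kwargs": {"rows": [[[0,0,0,0,0,0],[0,0,0,0,0,0],[0,0,0,0,0,0],[0,0,0,0,0,0]]]}}

```text
time_s: 3.75
eef_pos: [477.9, 244.3, 51.5]
ee_rot: [0.0, 0.193, 0.981, 0.0]
force: [-0.5, -1.1, 4.9]
grip_width: 0.198
```

>>> {"fn": "jog_arm", "kwargs": {"rows": [[[0,0,-0.1,0,0,0],[0,0,-0.3,0,0,0],[0,0,-0.5,0,0,0],[0,0,-0.7,0,0,0],[0,0,-0.8,0,0,0],[0,0,-0.8,0,0,0]]]}}

```text
time_s: 4.25
eef_pos: [478.8, 244.7, 174.1]
ee_rot: [0.002, 0.193, 0.981, 0.001]
force: [0.3, -0.3, -1.9]
grip_width: 0.201
```

Run:
```python
from h import *
s=ctrl.sense(); im=capture('wrist')[:,:,::-1].copy(); cv2.imwrite('pics/w3.png',im); print(s['eef_pos'],s['ee_rot'],s['force'],s['joints'],s['grip_width'])
```

```text
[478.78911818 244.68096806 174.08981758] [0.00234897 0.19288308 0.98121826 0.00115133] [ 0.34191164 -0.25486626 -1.88690862] [ 2.54403388e-01  3.88227711e-01  1.54710192e+00  4.05455490e-05
  1.20103124e+00 -9.28207028e-01] 0.20064597262869013
```

View pics/w3.png

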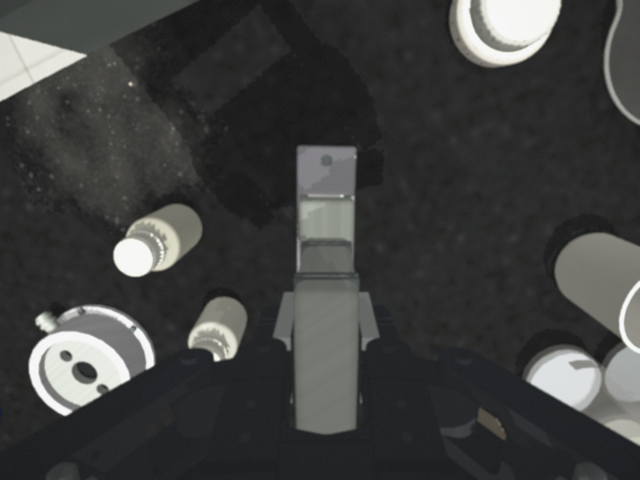

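The spanner is held and clear of its rest: the bar end is at (326,197) and the plate stays square at columns 295–359. I'm carrying it toward the large cell, stopping at an offset so the wrist camera can see the ring.

>>> {"fn": "jog_arm", "kwargs": {"rows": [[[-0.05,-0.22,-0.1,0,0,0],[-0.1,-0.45,-0.15,0,0,0],[-0.16,-0.67,-0.15,0,0,0],[-0.21,-0.9,-0.15,0,0,0],[-0.21,-0.9,-0.15,0,0,0]]]}}

```text
time_s: 4.72
eef_pos: [454.3, 103.2, 191.7]
ee_rot: [-0.002, 0.195, 0.981, -0.001]
force: [-0.9, 0.2, -1.6]
grip_width: 0.201
```

>>> {"fn": "jog_arm", "kwargs": {"rows": [[[-0.05,-0.22,0,0,0,0],[-0.1,-0.45,0,0,0,0],[-0.16,-0.67,0,0,0,0],[-0.21,-0.9,0,0,0,0],[-0.21,-0.9,0,0,0,0]]]}}

```text
time_s: 5.13
eef_pos: [432.5, -33.6, 191.9]
ee_rot: [-0.002, 0.195, 0.981, -0.0]
force: [0.5, 0.0, -1.6]
grip_width: 0.201
```

>>> {"fn": "jog_arm", "kwargs": {"rows": [[[-0.05,-0.22,0,0,0,0],[-0.1,-0.45,0,0,0,0],[-0.16,-0.67,0,0,0,0],[-0.21,-0.9,0,0,0,0],[-0.21,-0.9,0,0,0,0]]]}}

```text
time_s: 5.55
eef_pos: [410.7, -170.3, 192.0]
ee_rot: [-0.001, 0.195, 0.981, -0.0]
force: [-0.4, 0.7, -1.8]
grip_width: 0.204
```

>>> {"fn": "jog_arm", "kwargs": {"rows": [[[-0.05,-0.22,0,0,0,0.07],[-0.1,-0.45,0,0,0,0.14],[-0.16,-0.67,0,0,0,0.21],[-0.21,-0.9,0,0,0,0.28],[-0.21,-0.9,0,0,0,0.35],[-0.21,-0.9,0,0,0,0.43],[-0.21,-0.9,0,0,0,0.43]]]}}

```text
time_s: 6.13
eef_pos: [389.5, -302.7, 191.8]
ee_rot: [-0.002, 0.509, 0.861, 0.001]
force: [-0.2, 0.1, -2.2]
grip_width: 0.2
```

>>> {"fn": "jog_arm", "kwargs": {"rows": [[[0,0,0,0,0,0.07],[0,0,0,0,0,0.14],[0,0,0,0,0,0.21],[0,0,0,0,0,0.28],[0,0,0,0,0,0.35],[0,0,0,0,0,0.43],[0,0,0,0,0,0.43]]]}}

```text
time_s: 6.72
eef_pos: [390.0, -302.2, 192.6]
ee_rot: [-0.001, 0.764, 0.645, 0.0]
force: [-0.7, -0.6, -1.8]
grip_width: 0.201
```

>>> {"fn": "jog_arm", "kwargs": {"rows": [[[0,0,0,0,0,0.07],[0,0,0,0,0,0.14],[0,0,0,0,0,0.21],[0,0,0,0,0,0.28],[0,0,0,0,0,0.35],[0,0,0,0,0,0.43],[0,0,0,0,0,0.43],[0,0,0,0,0,0.43]]]}}

```text
time_s: 7.38
eef_pos: [389.9, -302.7, 193.2]
ee_rot: [-0.001, 0.933, 0.359, -0.0]
force: [0.5, -0.2, -2.1]
grip_width: 0.201
```

Run:
```python
from h import *
import pickle
s=ctrl.sense(); im=capture('wrist')[:,:,::-1].copy(); cv2.imwrite('pics/w4.png',im); pickle.dump(s,open('s4.pkl','wb')); print(s['eef_pos'],s['ee_rot'],s['force'],s['joints'],s['grip_width'])
```

```text
[ 389.91612886 -302.6790994   193.20915365] [-5.45810278e-04  9.33174067e-01  3.59424319e-01 -1.46285146e-04] [ 0.4883502  -0.23313385 -2.07408729] [-8.97975443e-01  2.78917337e-01  1.64686209e+00  5.21625263e-05
  1.21694232e+00 -6.24991704e-02] 0.20092453048656753
```

View pics/w4.png

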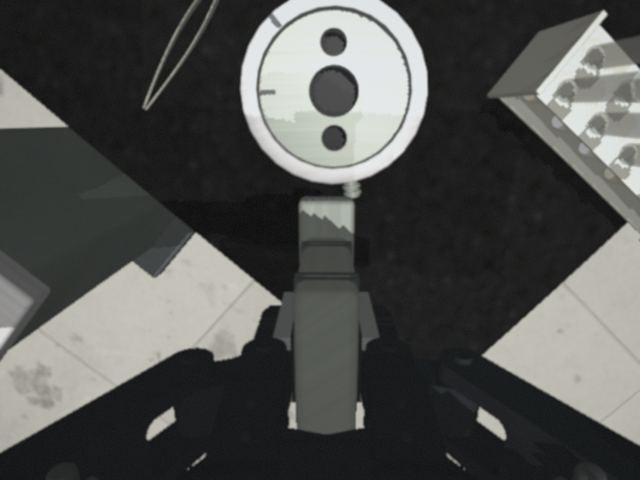

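The ring is in clear view: holes at about (334,41) and (335,137), ring mark at (267,92), rim mark at (276,19), and the spanner's bar end at row 197. Measuring now.

```bash
python3 - <<'E'
from h import *
import pickle
s=pickle.load(open('s4.pkl','rb')); im=cv2.imread('pics/w4.png'); g=cv2.cvtColor(im,cv2.COLOR_BGR2GRAY)
C=cam('wrist',s)
m=(g<110).astype(np.uint8); n,l,st,ce=cv2.connectedComponentsWithStats(m)
for i in range(1,n):
    if 300<st[i,4]<4000 and st[i,0]>240 and st[i,0]+st[i,2]<430 and st[i,1]<200: print(i,st[i],ce[i])
# disc rim of ring (bright disc outline) skip
def P(uv,z): return onplane(C,uv,z)
uv=[]
for i in range(1,n):
    if 300<st[i,4]<4000 and st[i,0]>300 and st[i,0]+st[i,2]<370 and st[i,1]+st[i,3]<160: uv.append(ce[i])
p=P(uv,42); print(p)
mk=P([[267,92],[276,19]],42); mk[1]=P([[276,19]],50); print('marks',mk)
T=q2R(s['ee_rot'])
# bar end & plate end in tool frame
for uvv,dz in (([[299,197],[354,197]],15.5),([[296,277],[358,277]],-42.5)):
    q=P(uvv,s['eef_pos'][2]-dz); print('tool',(q-s['eef_pos'])@T)
print('tool x yaw',np.degrees(np.arctan2(T[1,0],T[0,0])))
E
python3 - <<'E'
import cv2
im=cv2.imread('pics/w4.png'); cv2.imwrite('pics/w4c.png',cv2.resize(im[0:300,220:440],(440,600)))
E
```

```text
2 [257   6 154  94 548] [337.16240876  35.16788321]
3 [321  29  25  26 529] [333.21928166  41.48015123]
5 [ 310   66   48   50 1917] [333.47157016  90.57798644]
27 [322 126  24  24 471] [333.7537155 137.5626327]
[[ 484.83684783 -223.62979163   42.        ]
 [ 462.05471848 -244.63152446   42.        ]
 [ 439.26115204 -265.69523267   42.        ]]
marks [[ 431.31347138 -211.83697324   42.        ]
 [ 469.32283227 -188.50553429   50.        ]]
tool [[42.83275319 -9.99626757 15.51635549]
 [42.83785967 11.2770089  15.49244856]]
tool [[ 31.79763946  -7.32863364 -42.4879964 ]
 [ 31.80551824   8.72103952 -42.50603256]]
tool x yaw 42.12969462653954
```

View pics/w4c.png

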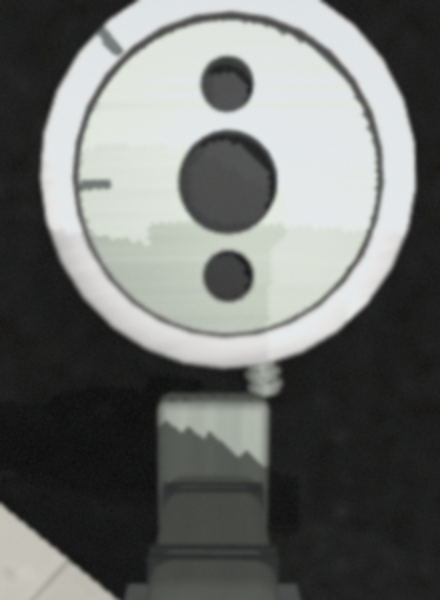

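Run:
```python
from h import *
import pickle
s=pickle.load(open('s4.pkl','rb')); C=cam('wrist',s); T=q2R(s['ee_rot'])
im=cv2.imread('pics/w4.png',0); print(im[190:285,318].tolist())
for dx in (0,2,4,6):
    pts=np.array([[39+dx,0,15.5],[39+dx,0,27.5],[25+dx,0,-42.5],[25+dx,0,15.5],[-25+dx,0,-42.5]])
    print(dx,proj(C,pts@T.T+s['eef_pos']).round(1)[:,1])
print(im[420:440,330].tolist())
```

```text
[21, 19, 20, 17, 20, 30, 48, 66, 75, 86, 102, 120, 136, 148, 156, 164, 168, 169, 169, 169, 169, 168, 169, 169, 168, 161, 143, 115, 93, 86, 85, 86, 87, 87, 86, 86, 86, 87, 86, 87, 87, 86, 86, 86, 87, 87, 85, 80, 75, 71, 65, 57, 54, 59, 54, 52, 63, 68, 71, 70, 69, 70, 69, 71, 71, 71, 71, 71, 71, 72, 72, 71, 71, 73, 72, 71, 72, 71, 72, 73, 70, 66, 54, 47, 55, 65, 62, 53, 45, 55, 65, 72, 72, 71, 71]
0 [206.8 201.3 301.2 241.4 453.8]
2 [201.7 196.5 294.2 236.5 448.5]
4 [196.6 191.7 287.1 231.6 443.1]
6 [191.4 186.9 279.9 226.7 437.7]
[88, 87, 85, 85, 86, 86, 85, 86, 86, 86, 85, 86, 82, 71, 48, 29, 29, 23, 27, 25]
```

Ring centre is (462.1, -244.7), with the hole axis at 42.7° and hole spacing 62.0 mm, which matches. The ring mark is about 51° counter-clockwise of the rim mark, so the ring joint is near 0.15. Moving over the ring, then down partway.

>>> {"fn": "jog_arm", "kwargs": {"rows": [[[0.2,0.01,0,0,0,-0.006],[0.4,0.02,0,0,0,-0.006],[0.6,0.032,0,0,0,-0.006],[0.603,0.032,0.2,0,0,-0.006],[0.603,0.032,0.4,0,0,-0.006],[0.603,0.032,0.6,0,0,-0.006],[0.603,0.032,0.6,0,0,-0.006],[0.603,0.032,0.6,0,0,-0.006]]]}}

```text
time_s: 8.1
eef_pos: [460.4, -246.3, 103.5]
ee_rot: [-0.001, 0.932, 0.362, -0.001]
force: [-0.1, 0.3, -1.3]
grip_width: 0.202
```

Run:
```python
from h import *
import pickle
s=ctrl.sense(); im=capture('wrist')[:,:,::-1].copy(); cv2.imwrite('pics/w5.png',im); pickle.dump(s,open('s5.pkl','wb')); print(s['eef_pos'],s['ee_rot'],s['force'],s['joints'],s['grip_width'])
C=cam('wrist',s)
a=462.05;b=-244.66;d=np.array([np.cos(np.radians(42.7)),np.sin(np.radians(42.7))])
print(proj(C,[[a+31*d[0],b+31*d[1],42],[a,b,42]]))
im=capture('scene')[:,:,::-1];cv2.imwrite('pics/sc5.png',cv2.resize(im[170:250,330:450],(720,480),interpolation=cv2.INTER_CUBIC))
```

```text
[ 460.36405432 -246.3163248   103.45737257] [-1.07516756e-03  9.32356733e-01  3.61537636e-01 -5.52397162e-04] [-0.07848617  0.34624654 -1.27396795] [-7.15934047e-01  4.45844849e-01  1.66719632e+00  2.91309173e-05
  1.03096890e+00  1.15013593e-01] 0.2023578411281756
[[324.86353736 200.26233604]
 [325.22389209 259.21049454]]
```

View pics/w5.png

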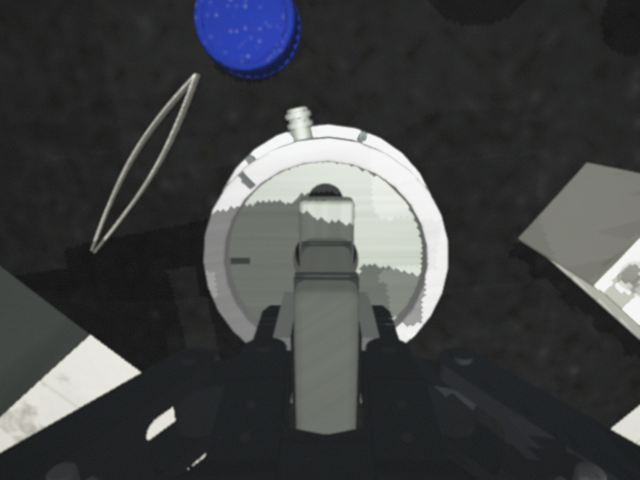

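View pics/sc5.png

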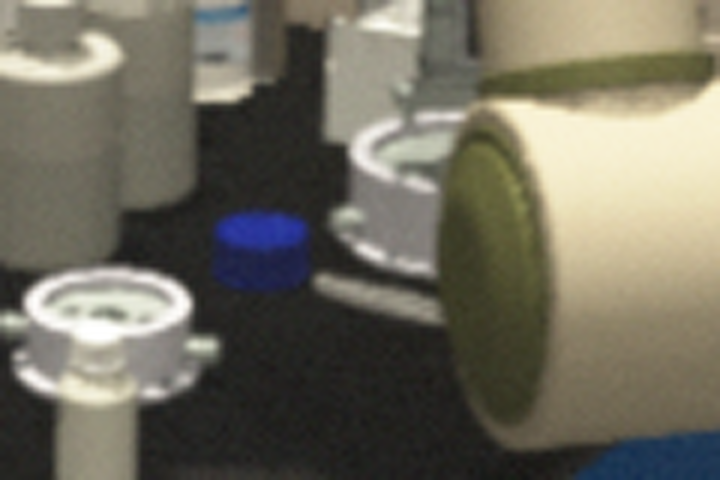

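The far hole shows at about (325,198), directly under the bar end (bar centre column 326.5). Aligned, so lowering gently.

>>> {"fn": "jog_arm", "kwargs": {"rows": [[[0,0,0.04,0,0,0],[0,0,0.08,0,0,0],[0,0,0.12,0,0,0],[0,0,0.15,0,0,0],[0,0,0.17,0,0,0],[0,0,0.18,0,0,0],[0,0,0.18,0,0,0]]]}}

```text
time_s: 8.78
eef_pos: [460.5, -246.6, 76.5]
ee_rot: [-0.0, 0.933, 0.36, -0.0]
force: [-0.1, 0.0, -1.4]
grip_width: 0.202
```

>>> {"fn": "jog_arm", "kwargs": {"rows": [[[0,0,0.01,0,0,0],[0,0,0.02,0,0,0],[0,0,0.03,0,0,0],[0,0,0.04,0,0,0],[0,0,0.04,0,0,0],[0,0,0.04,0,0,0]]]}}

```text
time_s: 9.28
eef_pos: [460.6, -246.7, 70.7]
ee_rot: [-0.0, 0.933, 0.36, -0.0]
force: [0.5, -0.1, -2.0]
grip_width: 0.205
```

>>> {"fn": "jog_arm", "kwargs": {"rows": [[[0,0,0.005,0,0,0],[0,0,0.008,0,0,0],[0,0,0.01,0,0,0],[0,0,0.01,0,0,0]]]}}

```text
time_s: 9.62
eef_pos: [460.7, -246.7, 69.5]
ee_rot: [0.0, 0.933, 0.36, 0.0]
force: [-1.1, -1.3, 2.0]
grip_width: 0.204
```

Run:
```python
from h import *
import pickle
s=ctrl.sense(); im=capture('wrist')[:,:,::-1].copy(); cv2.imwrite('pics/w6.png',im); print(s['eef_pos'],s['ee_rot'],s['force'],s['wrist_torque'])
```

```text
[ 460.68668101 -246.73885371   69.54641692] [1.00748833e-04 9.32983610e-01 3.59918842e-01 3.96479673e-05] [-1.05499154 -1.27439029  1.97559801] [0.14452113 0.22877333 0.03081137]
```

View pics/w6.png

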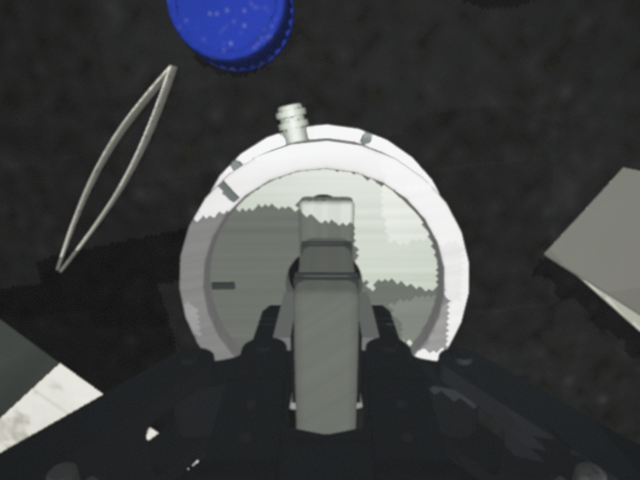

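The bar is down with light contact (2 N) and the pins are fully in. After a short dwell I'll turn clockwise (+ about tool z) in stages.

>>> {"fn": "jog_arm", "kwargs": {"rows": [[[0,0,0,0,0,0],[0,0,0,0,0,0],[0,0,0,0,0,0.04],[0,0,0,0,0,0.08],[0,0,0,0,0,0.12],[0,0,0,0,0,0.16],[0,0,0,0,0,0.2],[0,0,0,0,0,0.24]]]}}

```text
time_s: 10.33
eef_pos: [460.5, -246.5, 69.5]
ee_rot: [-0.0, 0.984, 0.177, -0.0]
force: [-3.2, 1.2, 5.0]
grip_width: 0.204
```

>>> {"fn": "jog_arm", "kwargs": {"rows": [[[0,0,0,0,0,0.04],[0,0,0,0,0,0.08],[0,0,0,0,0,0.12],[0,0,0,0,0,0.16],[0,0,0,0,0,0.2],[0,0,0,0,0,0.24],[0,0,0,0,0,0.26],[0,0,0,0,0,0.26]]]}}

```text
time_s: 11.0
eef_pos: [460.1, -246.1, 69.5]
ee_rot: [-0.001, 1.0, -0.025, -0.001]
force: [-4.7, 3.7, 7.7]
grip_width: 0.199
```

Run:
```python
from h import *
import pickle
s=ctrl.sense(); im=capture('wrist')[:,:,::-1].copy(); cv2.imwrite('pics/w7.png',im); print(s['eef_pos'],s['ee_rot'],s['force'],s['wrist_torque']); T=q2R(s['ee_rot']); print(np.degrees(np.arctan2(T[1,0],T[0,0])))
```

```text
[ 460.08236223 -246.08651766   69.52267353] [-6.16083906e-04  9.99681639e-01 -2.52108042e-02 -8.10289188e-04] [-4.65231999  3.70947892  7.7174962 ] [0.6854841  0.81004871 0.04233257]
-2.889196636189678
```

View pics/w7.png

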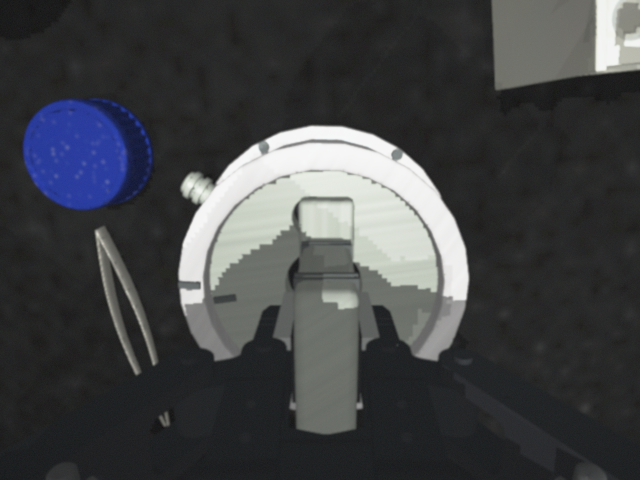

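Ring mark (225,298) is now about 8° short of the rim mark (190,286). The ring follows the spanner, so I'll turn a bit more.

>>> {"fn": "jog_arm", "kwargs": {"rows": [[[0,0,0,0,0,0.03],[0,0,0,0,0,0.06],[0,0,0,0,0,0.08],[0,0,0,0,0,0.1],[0,0,0,0,0,0.1]]]}}

```text
time_s: 11.47
eef_pos: [460.0, -245.9, 69.5]
ee_rot: [-0.001, 0.995, -0.103, -0.001]
force: [-5.7, 4.8, 8.9]
grip_width: 0.198
```

Run:
```python
from h import *
import pickle
s=ctrl.sense(); im=capture('wrist')[:,:,::-1].copy(); cv2.imwrite('pics/w8.png',im); print(s['eef_pos'],s['ee_rot'],s['force'],s['wrist_torque']); T=q2R(s['ee_rot']); print(np.degrees(np.arctan2(T[1,0],T[0,0])))
```

```text
[ 460.00619874 -245.87524529   69.52386103] [-7.41758745e-04  9.94630334e-01 -1.03484066e-01 -9.97824723e-04] [-5.72423726  4.77281746  8.90728607] [ 0.85682789  0.91137693 -0.01489538]
-11.879599794707085
```

View pics/w8.png

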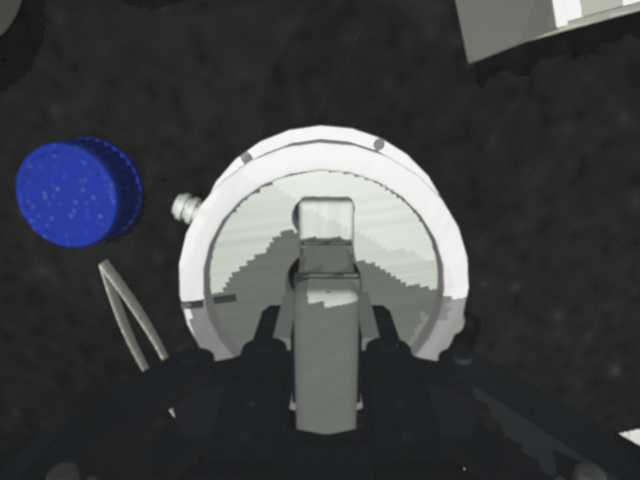

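The ring and rim marks now form one continuous line from (236,297) to (192,305), so the ring is at its stop. I'll nudge slightly further to be sure and hold.

>>> {"fn": "jog_arm", "kwargs": {"rows": [[[0,0,0,0,0,0.01],[0,0,0,0,0,0.02],[0,0,0,0,0,0.02],[0,0,0,0,0,0.02],[0,0,0,0,0,0.02]]]}}

```text
time_s: 11.93
eef_pos: [460.0, -245.9, 69.5]
ee_rot: [-0.001, 0.993, -0.118, -0.001]
force: [-6.0, 5.9, 8.7]
grip_width: 0.197
```

Run:
```python
from h import *
s=ctrl.sense(); print(s['eef_pos'],s['force'],s['wrist_torque'])
```

```text
[ 460.00926848 -245.87061735   69.53673211] [-6.00683357  5.86471722  8.71092119] [0.88868526 0.86161774 0.07296444]
```

>>> {"fn": "jog_arm", "kwargs": {"rows": [[[0,0,0,0,0,0],[0,0,0,0,0,0],[0,0,0,0,0,0],[0,0,0,0,0,0],[0,0,0,0,0,0],[0,0,0,0,0,0],[0,0,0,0,0,0],[0,0,0,0,0,0]]], "jaw": -1}}

```text
time_s: 12.6
eef_pos: [460.7, -246.7, 69.3]
ee_rot: [0.0, 0.993, -0.118, 0.0]
force: [-0.5, -0.2, -0.4]
grip_width: 0.999
```

Run:
```python
from h import *
s=ctrl.sense(); im=capture('wrist')[:,:,::-1].copy(); cv2.imwrite('pics/w9.png',im); print(s['eef_pos'],s['force'],s['grip_width'])
```

```text
[ 460.663393   -246.71535374   69.29075968] [-0.51744103 -0.1868482  -0.39761875] 0.9990756261956435
```

View pics/w9.png

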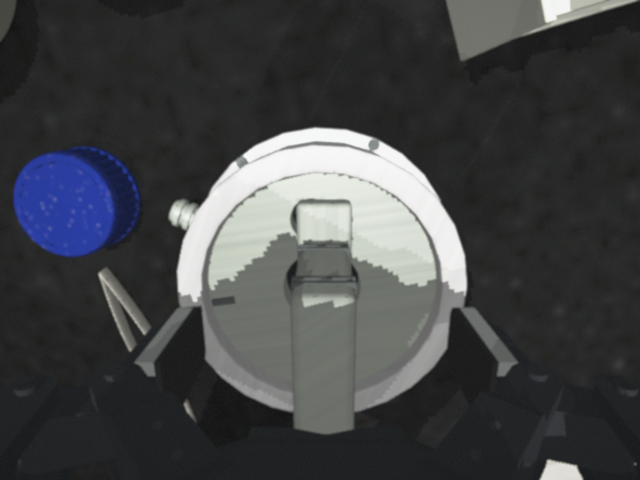

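The gripper is open and the spanner stands free (plate columns 293–355). Retreating straight up to check.

>>> {"fn": "jog_arm", "kwargs": {"rows": [[[0,0,-0.1,0,0,0],[0,0,-0.25,0,0,0],[0,0,-0.45,0,0,0],[0,0,-0.7,0,0,0],[0,0,-0.9,0,0,0],[0,0,-1,0,0,0],[0,0,-1,0,0,0]]]}}

```text
time_s: 13.23
eef_pos: [461.7, -247.5, 222.9]
ee_rot: [0.002, 0.993, -0.118, 0.003]
force: [0.6, -0.3, 0.3]
grip_width: 0.998
```

>>> {"fn": "jog_arm", "kwargs": {"rows": [[[-0.3,0,-0.1,0,0,0],[-0.6,0,-0.1,0,0,0],[-0.6,0,-0.1,0,0,0],[-0.6,0,-0.1,0,0,0],[-0.6,0,-0.1,0,0,0]]]}}

```text
time_s: 13.65
eef_pos: [373.4, -225.7, 234.0]
ee_rot: [-0.0, 0.993, -0.119, 0.0]
force: [-0.2, -0.3, 0.5]
grip_width: 1.004
```

Run:
```python
from h import *
s=ctrl.sense(); im=capture('wrist')[:,:,::-1].copy(); cv2.imwrite('pics/w10.png',im); print(s['eef_pos'],s['ee_rot'],s['force'],s['grip_width'])
C=cam('wrist',s)
c=np.array([462.05,-244.66,0]);a=np.radians(-13.5)
X=np.array([np.cos(a),np.sin(a),0]);Y=np.array([-X[1],X[0],0])
for nm,z,l,w in (('plate',112,25,9),('bartop',54,39,11)):
    print(nm,proj(C,[c+[0,0,z]+sx*l*X+sy*w*Y for sx,sy in ((-1,-1),(-1,1),(1,1),(1,-1))]).round().tolist())
```

```text
[ 373.36305625 -225.72104076  233.99958518] [-1.05441651e-05  9.92910010e-01 -1.18868396e-01  1.29056492e-04] [-0.18422475 -0.34539869  0.52495268] 1.0036381359013884
plate [[337.0, 132.0], [308.0, 132.0], [307.0, 46.0], [337.0, 46.0]]
bartop [[337.0, 149.0], [309.0, 150.0], [307.0, 40.0], [338.0, 40.0]]
```

View pics/w10.png

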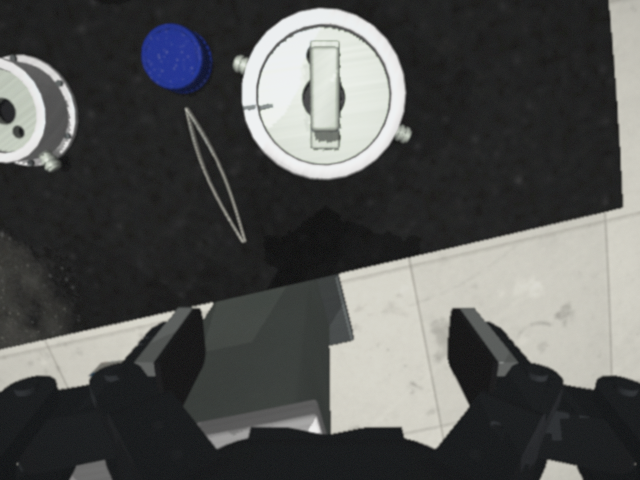

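The spanner is upright in the ring. The plate is at columns 311–339, rows 46–130, and the bar at rows 40–150, both within 2–3 px of where a seated spanner should appear. The ring mark (265,106) lines up with the rim mark (249,107), and the gripper is clear.

Run:
```python
from h import *
s=ctrl.sense(); print(s['time_s'],abs(s['dq']).max()); print(order.finish_job())
```

```text
13.7 0.015054343926642464
the job is handed in; nothing more can be done
None
```

I lifted the steel spanner off its rest and set its pins in the large cell's ring with the bar down on it. I then turned it about 56° clockwise to the stop, let go and backed away. The job was handed in at 13.7 s; `finish_job` gives no verdict.

- **Ring at its stop:** in the last wrist picture, taken after letting go, the ring and rim marks line up.
- **Spanner seated:** it stands upright within 2–3 px of where a seated, centred spanner should appear.
- **Forces:** every wrist reading I took stayed below about 13 N, and the open gripper is clear of everything.
- **Disagreements:** the marks met after about 54° of turn, against my estimate of 61°. Close-range wrist views of the plate's top edge were off by about 4 mm, so I relied on the longer-range view that agreed with itself. Neither affected the fit.

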